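# Latch the bead mill and hold its speed knob at the third click

## Robot

A 6-joint arm with a two-finger parallel gripper is mounted at the origin on the work surface. World frame = base frame: x ahead of the robot, y to its left, z up, the work surface at z = 0. Lengths are in m, angles in degrees, forces in N, time in s.
With the tool pointing down it reaches from about 0.35 to 0.775 m from the base axis. Payload 7.3 kg.
Tool frame: the origin (TCP) lies between the finger pads, 19 mm behind the fingertips; this is the grasp point; z points along the fingers, y is the line along which they close (so a half turn about z gives the same grasp; the last joint's range is limited). The gripper opens to 92 mm and grips with 3 to 60 N. Pads are 19 mm wide; open, the fingers measure 130 mm over their backs; the gripper's body (75 mm by 190 mm) begins 47 mm behind the grasp point.
Start: joints at [66.234, 19.595, 87.324, -0, 73.075, -8.365], TCP at [0.139, 0.506, 0.246] pointing down, gripper open.
Joint ranges: [-145.02, 145.02], [-44.19, 115.74], [2.07, 154.8], [-57.11, 237.11], [16.16, 152.29], [-177.93, 177.93]. Speed limits (degrees/s): [147.25, 147.25, 180, 180, 180, 180].

## Interface

Orientations are given as [roll, pitch, yaw] about the fixed x, y, z axes, in that order (R = Rz(yaw) Ry(pitch) Rx(roll)).
In Python, from cell import * gives the robot as it stands.
- The arm moves only by the tool servo_tool, never from a script. Its argument "motion" is one flat list of numbers, 6 for each row, row after row: the shift along the tool's x, y, z in mm, then the turn, a rotation vector about the tool's x, y, z in degrees. In form: [dx, dy, dz, wx, wy, wz, dx, dy, dz, wx, wy, wz, ...]. A call has 1 to 5 rows; each row is the pose to reach, as a shift and turn from the pose commanded when the call began, along the tool's axes at that moment; what a row does not reach only later rows make up. A row lasts 1/12 s, in which the tool goes at most 41.7 mm and 7.16 degrees, less where a joint would pass 70% of its speed; a pose out of reach is approached as far as the arm can. A call with a gripper value outside its range is refused whole. "fingers" is the closure in counts, from 0 (fully open) to 255 (shut), set as the call begins (left out, the last holds). The fingers move at their own pace and stop on an object; the grip force is fixed at half the most. Time passes only in rows, so rows that repeat a pose let the fingers close. It gives the time, the measured TCP pose, the force, the opening and the grip force at its end, in the units of the state.
- get_state(): the state, without advancing time (a new reading comes with each control period).
- camera(name): name is "scene" or "top"; returns a dict with "pixels" (420x560x3 uint8, red, green, blue), "z_map" (420x560 float32, m along the optical axis (not along the pixel's ray), 0 where there is no reading), "mtx" (3x3 intrinsics, pixels), "rvec" (rotation vector, rad) and "tvec" (3), from world to camera coordinates, as OpenCV has them. Camera axes: x right, y down, z forward; pixel columns grow to the right and rows downward; lengths in m; the calibration is good to about 2 mm. A picture is of the moment at which its call begins.
- job_done(): hands the job in; it is judged then, once.
Trained networks look in a picture, given as the dict that the camera call returned (one of the last four; its "shot" number tells which), for a name from the list of things; names that differ only in an ending like _2 or _b are one class to them, and where a whole thing is asked for, a point or a joint stands for the part that bears it (a point fixed in the world has none). Each returns a list of dicts, best first, with "conf" (0 to 1); they miss things now and then, are a little off and sometimes report something else, mostly with a low value. They report only what shows in the picture. A call takes as long as a camera call.
- outline_of(picture, query): "region" (420x560 bool, what is visible of it) and "box" ([left, top, right, bottom] in pixels, round what is visible of it).
- pinpoint(picture, query): "uv" ([column, row] in pixels: a listed point, or the origin of a listed thing).
The state is a dict: "time_s": time; "joint_pos": joint angles; "qd": joint speeds; "effort": joint torques, N m; "position": TCP position; "tcp_rot": TCP orientation; "ft_force": force on the tool from outside, world axes, zero at the start; "ft_torque": the same for the moment, N m; "finger_gap": opening from 0.0 (shut) to 1.0 (fully open); "grip_force": force on a finger pad.
Only numpy, scipy, OpenCV 4.12 (cv2) and the standard library are available. Lean on these libraries where they do the work, as an engineer would, in place of code of your own. Each camera call takes 0.05 s, during which the arm holds its last target. There are 200 camera calls.

## Task

Swing the bead mill's lid hook shut until it rests fully home in its keeper on the lid, and only then turn the spring-return speed knob on the control box clockwise, feeling for the clicks, to the third stop and no farther. The knob springs back if let go, so finish with the gripper still holding it steadily at the third stop. Leave the other things on the bench where they are.

Things in the scene. Friction and masses are not known exactly. Their poses are not given: they have to be found in the camera images.
- mill: fixed bead mill: white case 200 (x) by 220 (y) mm, flat front deck at z = 110 mm, behind it (local x from -28 mm) a shut half-round teal lid, 168 mm high. Origin: centre of underside; x from its front to its back, z up. On the deck: a swing hook, and at local (-63, -10) mm the lid's steel keeper, a bracket open to the front, 22 mm wide, top at 136 mm, that the hook's arm slides into.
- hook (a joint): swing hook's angle about its vertical pivot: 0 = closed, arm along the mill's -y, in the keeper, against a solid stop; grows as it opens (clockwise from above); at pi/2 the arm points to the mill's -x, out over the front edge. Range 0 to 1.8, starts at 0.8 to 1.7. Light friction (about 0.05 N m); it stays where it is left.
- hook_pivot (a point): point on the hook's pivot axis at the height of hook_pin (155 mm above the bench), at the mill's local (-65, 55) mm; the pivot itself stands only 18 mm above the deck
- hook_pin (a point): upright round steel pin, 12 mm diameter, at the hook's free end, 110 mm from the pivot, rising from 126 to 168 mm above the bench (the flat arm, 14 mm wide, lies at 119 to 126 mm). This point: on its axis at 155 mm, a good TCP height to pinch it. When closed, the keeper is 28 mm and the lid 31 mm away from the pin's surface
- control_box: fixed grey control box 130 (x) by 150 (y) by 60 mm high, on top an aluminium dial plate (2 mm thick, 104 mm diameter) with the black speed knob at its centre. Origin: centre of underside; x from front to back (where the knob's pointer rests), z up. Dark raised marks on the plate 40 mm from the centre: a bar at the rest stop, then a dot for each of the stops one to five, clockwise.
- speed_knob (a joint): knob angle, clockwise from above: 0 = rest, pointer along the box's +x, at an end stop; clicks (stops) one to five every 25 degrees (0.436 rad), so the third at 75 degrees (1.309 rad); range 0 to 2.18. A spring pulls it back to 0 with 0.12 N m at rest, 0.20 N m at the third stop; the clicks add or take up to 0.09 N m (nothing at a stop, most a quarter step from it), so it runs back if let go.
- knob_grip (a point): on the knob's axis, 92 mm above the bench: TCP height to grip the knob's bar from above. Turns with the knob: its x axis is the pointer's direction. The bar is 46 mm long (x), 12 mm wide (pinch along y; a grip of 60 N is plenty), from 70 to 98 mm above the bench, on a round skirt of 48 mm diameter (63 to 71 mm)
- vial_a: white screw-cap vial, 27 mm diameter, 57 mm tall, standing; origin at the centre of its underside (bystander)
- vial_b: another such vial (bystander)
- vial_c: a third such vial (bystander)
- cap: loose white screw cap, 28 mm diameter, 12 mm tall (bystander)
- tip_box: grey pipette-tip box 85 by 120 by 55 mm, origin at the centre of its underside (bystander)
- tape_roll: paper film roll standing on end, 90 mm diameter, 50 mm tall (bystander)
- screwdriver: yellow-handled screwdriver lying on the bench, 170 mm long (bystander)

How it is judged:
By the outcome, as a careful person would: the job done as asked, in the order asked, and still so for the second after the job is handed in, while the arm keeps its last pose, push and grip.
It also fails if it takes over 58 s, if anything falls off the work surface, if the arm or the gripper's body presses on something with over 40 N, if the wrist force passes 120 N, or if a joint passes its speed limit or range.

## Working session

There is one attempt and no reset: what is moved stays moved. The work goes in short steps, Python scripts to look and compute and a tool call to move; the robot and the scene stay as the last step left them, time stands still between calls to the robot, and variables do not carry over. Pictures are saved under pics/ and viewed, at most 10 in all, crops included, and the job is handed in when it is done.

Besides the shell and the picture viewer there is one more tool, called as name(argument=value, ...), one argument or row to a line, values as JSON. servo_tool: Moves the arm, as the interface text tells. Its arguments: {"type":"object","properties":{"motion":{"type":"array"},"fingers":{"type":"number"}},"required":["motion"]}

```bash
mkdir -p pics; ls; cat > h.py <<'E'
from cell import *
import numpy as np, cv2
def ray(p,uv):
    R=cv2.Rodrigues(np.array(p["rvec"],float))[0]; t=np.array(p["tvec"],float).ravel()
    d=R.T@np.linalg.inv(p["mtx"])@np.array([uv[0],uv[1],1.]); return -R.T@t,d
def at_z(p,uv,z):
    c,d=ray(p,uv); return c+d*(z-c[2])/d[2]
def at_d(p,uv):
    u,v=int(round(uv[0])),int(round(uv[1])); c,d=ray(p,uv); return c+d*p["z_map"][v,u]
def cloud(p,m):
    v,u=np.nonzero(m&(p["z_map"]>0)); return np.array([at_d(p,(a,b)) for a,b in zip(u,v)])
E
python3 - <<'E'
from h import *
for n in("top","scene"):
    p=camera(n); cv2.imwrite(f"pics/{n}0.png",cv2.cvtColor(p["pixels"],cv2.COLOR_RGB2BGR))
    for q,z in(("mill",0),("hook_pivot",.155),("hook_pin",.155),("control_box",0),("knob_grip",.092)):
        for r in pinpoint(p,q)[:2]: print(n,q,round(r["conf"],2),np.round(r["uv"],1),np.round(at_z(p,r["uv"],z),4))
    print(n,np.round(ray(p,(280,210))[0],2))
print(get_state())
E
```

```text
pics
top mill 0.68 [360.3 154.7] [ 0.6689 -0.2179  0.    ]
top hook_pivot 0.93 [351.8 168.2] [ 0.5987 -0.1681  0.155 ]
top hook_pin 0.83 [364.4 206.9] [ 0.4939 -0.2029  0.155 ]
top control_box 0.72 [239.8 162.4] [0.6364 0.1505 0.    ]
top knob_grip 0.66 [231.7 157.9] [0.6318 0.1658 0.092 ]
top [0.38 0.02 1.4 ]
scene mill 0.75 [180.2 229.8] [ 0.6545 -0.2222  0.    ]
scene hook_pivot 0.7 [307.4 215.6] [0.5175 0.1235 0.155 ]
scene hook_pivot 0.66 [202.3 185.3] [ 0.5989 -0.1613  0.155 ]
scene hook_pin 0.59 [223.7 164.1] [ 0.49   -0.1956  0.155 ]
scene control_box 0.94 [290.6 293.8] [0.6252 0.165  0.    ]
scene knob_grip 0.95 [291.6 266.4] [0.6222 0.1625 0.092 ]
scene knob_grip 0.19 [175.8 230.2] [ 0.7182 -0.1356  0.092 ]
scene [1.1  0.52 0.73]
{'time_s': 0.6, 'joint_pos': array([ 6.62325454e+01,  1.95960960e+01,  8.73244220e+01,  1.29039736e-05,
        7.30756848e+01, -8.36499943e+00]), 'qd': array([-0.00976663, -0.08382732, -0.00105815, -0.0201097 , -0.05888824,
        0.03406857]), 'effort': array([ 6.20140072e-04, -4.30926776e+01, -2.44399506e+01,  7.18641188e-02,
        4.82574978e-02,  1.60786908e-05]), 'position': array([0.13942155, 0.50616422, 0.24553245]), 'tcp_rot': array([1.79996241e+02, 5.40199871e-04, 1.64597541e+02]), 'ft_force': array([-1.07890069,  0.31426852, -0.69578987]), 'ft_torque': array([0.04775318, 0.03685112, 0.00836141]), 'grip_force': 0.0, 'finger_gap': 1.0014741124021658}
```

View pics/top0.png

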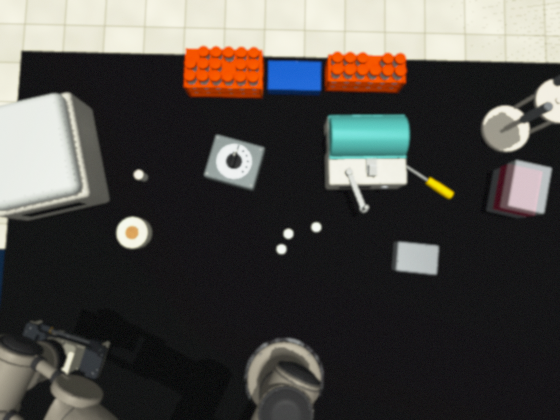

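View pics/scene0.png

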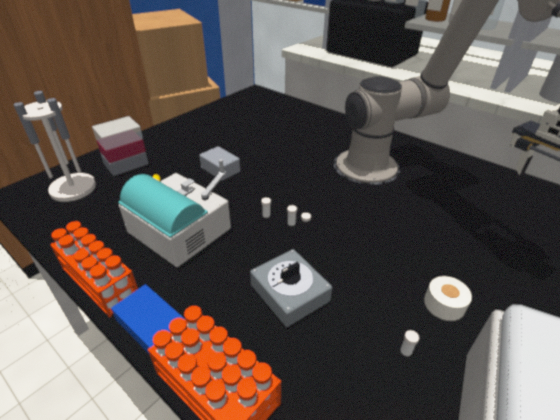

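```bash
python3 - <<'E'
from h import *
p=camera("top")
r=outline_of(p,"mill")[0]; C=cloud(p,r["region"]); print("mill",r["conf"],len(C))
for lo,hi in((.10,.118),(.16,.175)):
    m=(C[:,2]>lo)&(C[:,2]<hi); rr=cv2.minAreaRect((C[m,:2]*1000).astype(np.float32)); print(lo,m.sum(),np.round(rr[0]),np.round(rr[1]),round(rr[2],1))
r=outline_of(p,"control_box")[0]; C=cloud(p,r["region"]); m=(C[:,2]>.052)&(C[:,2]<.068)
print("box",np.array(cv2.minAreaRect((C[m,:2]*1000).astype(np.float32))[0]),cv2.minAreaRect((C[m,:2]*1000).astype(np.float32))[1:])
for n in("top","scene"):
    p=camera(n)
    for q in("speed_knob","hook_pin"):
        for r in outline_of(p,q)[:1]:
            C=cloud(p,r["region"]); print(n,q,round(r["conf"],2),r["box"],len(C),np.round(np.percentile(C,[2,50,98],axis=0),3).tolist())
            if q=="speed_knob":
                m=C[:,2]>.085; print(np.round(C[m].mean(0),4),[np.round(x,1) for x in cv2.minAreaRect((C[m,:2]*1000).astype(np.float32))])
E
```

```text
mill 0.85 6199
0.1 2061 [ 627. -217.] [269. 221.] 1.5
0.16 1548 [ 611. -219.] [241. 210.] 3.0
box [629.21179199 164.48007202] ((149.9913787841797, 130.33106994628906), 75.39173126220703)
top speed_knob 0.73 [226.6, 151.6, 240.3, 166.3] 211 [[0.607, 0.144, 0.064], [0.629, 0.162, 0.073], [0.65, 0.185, 0.103]]
[0.6289 0.1636 0.097 ] [array([629.5, 164.2]), array([12.8, 45.8]), np.float64(75.4)]
top hook_pin 0.85 [344.7, 168.9, 368.8, 212.0] 295 [[0.488, -0.234, -0.003], [0.538, -0.187, 0.126], [0.601, -0.157, 0.167]]
scene speed_knob 0.85 [277.3, 262.7, 301.1, 283.3] 362 [[0.609, 0.149, 0.065], [0.635, 0.169, 0.079], [0.653, 0.186, 0.1]]
[0.6318 0.1654 0.0949] [array([630.4, 163.9]), array([12.4, 45.6]), np.float64(74.6)]
scene hook_pin 0.66 [285.4, 207.3, 296.2, 223.4] 145 [[0.414, -0.008, 0.004], [0.428, 0.006, 0.038], [0.434, 0.013, 0.059]]
```

The top view shows the mill at about (367,150) with its hook running from (350,172) to (364,208). The control box and knob are at (234,160), with the knob bar pointing up. The scene view agrees: mill (175,215), pin (222,170), knob (290,272). Next I'll get the mill yaw and plan the waypoints.

```bash
cat >> h.py <<'E'
from scipy.spatial.transform import Rotation as Ro
def plan(wps,start=None):
    s=get_state()
    p,y=(np.array(s["position"])*1000,s["tcp_rot"][2]) if start is None else (np.array(start[:3],float),start[3])
    for w in wps:
        R=Ro.from_euler("xyz",[180,0,y],degrees=True).as_matrix()
        d=R.T@(np.array(w[:3])-p); wz=-((w[3]-y+180)%360-180)
        print("wp",w,"->",np.round(d,1),"wz",round(wz,1)); p=np.array(w[:3],float); y=w[3]
E
python3 - <<'E'
from h import *
for n in("top","scene"):
    p=camera(n); r=outline_of(p,"mill")[0]; C=cloud(p,r["region"])
    m=(C[:,2]>.106)&(C[:,2]<.114)&(C[:,0]>.55); D=C[m]
    print(n,[np.round(x,1) for x in cv2.minAreaRect((D[:,:2]*1000).astype(np.float32))],np.round(D.min(0),3),np.round(D.max(0),3))
    # front edge: min x in y-bins
    b=np.arange(-.31,-.12,.012); e=np.array([((a+.006),np.percentile(D[(D[:,1]>a)&(D[:,1]<a+.012),0],2)) for a in b if ((D[:,1]>a)&(D[:,1]<a+.012)).sum()>4])
    k=np.polyfit(e[:,0],e[:,1],1); print("front yaw",np.degrees(-np.arctan(k[0])),np.round(k,3))
    q=C[(C[:,2]>.132)&(C[:,0]<.56)]; print("pin",len(q),np.round(np.median(q,0),4) if len(q) else "")
plan([(270,420,250,130),(400,270,250,95),(460,80,250,60),(460,-110,250,25),(491,-200,250,18.4)])
E
```

```text
top [array([ 661.8, -214.7]), array([199. , 218.7]), np.float64(2.2)] [ 0.56  -0.326  0.106] [ 0.761 -0.104  0.114]
front yaw 1.7209062552502805 [-0.03  0.56]
pin 23 [ 0.4924 -0.2001  0.161 ]
scene [array([ 662.3, -214.8]), array([201.1, 219.7]), np.float64(2.5)] [ 0.56  -0.327  0.106] [ 0.765 -0.104  0.114]
front yaw 3.928043143058961 [-0.069  0.557]
pin 40 [ 0.4968 -0.2012  0.1484]
wp (270, 420, 250, 130) -> [-148.8  -48.4   -4.5] wz 34.6
wp (400, 270, 250, 95) -> [-198.5    3.2    0. ] wz 35
wp (460, 80, 250, 60) -> [-194.5   43.2    0. ] wz 35
wp (460, -110, 250, 25) -> [-164.5   95.     0. ] wz 35
wp (491, -200, 250, 18.4) -> [-9.9 94.7  0. ] wz 6.6
```

servo_tool(
  motion=[-30,-10,-1,0,0,7,-60,-20,-2,0,0,14,-90,-29,-3,0,0,21,-120,-39,-4,0,0,28,-149,-48,-4,0,0,34.6],
  fingers=140,
)

```text
time_s: 1.67
position: [0.2714, 0.4194, 0.2498]
tcp_rot: [180.0, -0.0, 129.7]
ft_force: [-0.1, 0.9, -0.0]
finger_gap: 0.686
grip_force: 0.0
```

servo_tool(
  motion=[-40,1,0,0,0,7,-80,1,0,0,0,14,-119,2,0,0,0,21,-159,3,0,0,0,28,-198,3,0,0,0,35],
)

```text
time_s: 2.08
position: [0.401, 0.269, 0.2497]
tcp_rot: [180.0, -0.0, 94.7]
ft_force: [1.0, 1.0, 0.1]
finger_gap: 0.453
grip_force: 0.0
```

servo_tool(
  motion=[-39,9,0,0,0,7,-78,17,0,0,0,14,-117,26,0,0,0,21,-156,35,0,0,0,28,-194,43,0,0,0,35],
)

```text
time_s: 2.5
position: [0.46, 0.079, 0.2497]
tcp_rot: [180.0, -0.0, 59.6]
ft_force: [1.3, 0.5, -0.3]
finger_gap: 0.447
grip_force: 0.0
```

servo_tool(
  motion=[-33,19,0,0,0,7,-66,38,0,0,0,14,-99,57,0,0,0,21,-132,76,0,0,0,28,-164,95,0,0,0,35],
)

```text
time_s: 2.92
position: [0.4595, -0.1104, 0.2497]
tcp_rot: [180.0, -0.0, 24.6]
ft_force: [0.5, -0.4, 0.2]
finger_gap: 0.451
grip_force: 0.0
```

servo_tool(
  motion=[-4,32,0,0,0,3,-8,64,0,0,0,5,-10,95,0,0,0,5,-10,95,0,0,0,5,-10,95,0,0,0,5],
)

```text
time_s: 3.33
position: [0.4909, -0.2, 0.2489]
tcp_rot: [-180.0, 0.0, 19.9]
ft_force: [-1.2, 1.1, -0.9]
finger_gap: 0.453
grip_force: 0.0
```

```bash
python3 - <<'E'
from h import *
p=camera("scene"); img=cv2.cvtColor(p["pixels"],cv2.COLOR_RGB2BGR)
cv2.imwrite("pics/s1.png",cv2.resize(img[90:240,120:320],None,fx=4,fy=4,interpolation=cv2.INTER_CUBIC))
for r in pinpoint(p,"hook_pin")[:2]: print(r["conf"],r["uv"],at_z(p,r["uv"],.155))
plan([(494,-200.5,158,20)])
E
```

```text
0.47 [225.4, 164.5] [ 0.48832129 -0.19042293  0.155     ]
wp (494, -200.5, 158, 20) -> [ 2.4  3.4 91.2] wz 0.0
```

View pics/s1.png

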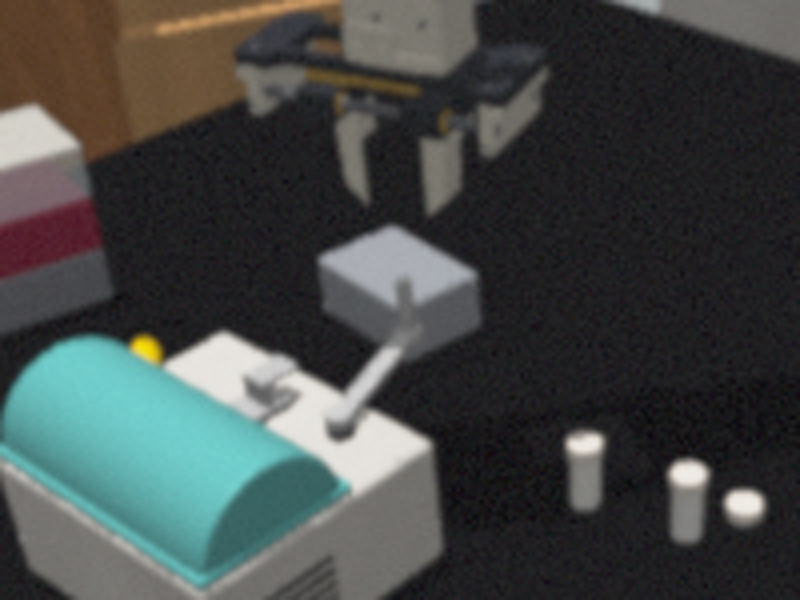

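The open fingers (crop at 365–430, 200) sit above the pin (crop at 405, 280), lined up with it. I'll descend and pinch.

servo_tool(
  motion=[2,3,30,0,0,0,2,3,60,0,0,0,2,3,80,0,0,0,2,3,91,0,0,0,2,3,91,0,0,0],
)

```text
time_s: 3.85
position: [0.4923, -0.1987, 0.1562]
tcp_rot: [-179.8, 0.2, 20.1]
ft_force: [0.2, -0.7, -0.4]
finger_gap: 0.454
grip_force: 0.0
```

servo_tool(
  motion=[0,0,0,0,0,0,0,0,0,0,0,0,0,0,0,0,0,0,0,0,0,0,0,0,0,0,0,0,0,0],
  fingers=240,
)

```text
time_s: 4.27
position: [0.4943, -0.2011, 0.1594]
tcp_rot: [179.9, -0.1, 20.0]
ft_force: [0.8, -0.8, 0.2]
finger_gap: 0.14
grip_force: 0.2
```

servo_tool(
  motion=[0.6,11.4,0,0,0,-6,2.4,22.7,0,0,0,-12,5.3,33.7,0,0,0,-18,9.4,44.3,0,0,0,-24,14.6,54.5,0,0,0,-30],
)

```text
time_s: 4.68
position: [0.5264, -0.2479, 0.1593]
tcp_rot: [180.0, 0.0, 50.3]
ft_force: [0.3, 0.7, 4.1]
finger_gap: 0.122
grip_force: 30.0
```

servo_tool(
  motion=[0.6,11.4,0,0,0,-6,2.4,22.7,0,0,0,-12,5.3,33.7,0,0,0,-18,9.4,44.3,0,0,0,-24,14.6,54.5,0,0,0,-30],
)

```text
time_s: 5.1
position: [0.5777, -0.2719, 0.1593]
tcp_rot: [180.0, 0.1, 80.3]
ft_force: [-1.9, 0.9, 3.4]
finger_gap: 0.124
grip_force: 30.0
```

servo_tool(
  motion=[0.1,5.7,0,0,0,-3,0.6,11.4,0,0,0,-6,1.1,15.2,0,0,0,-8,1.3,17,0,0,0,-9,1.3,17,0,0,0,-9],
)

```text
time_s: 5.52
position: [0.5948, -0.2735, 0.1593]
tcp_rot: [179.9, 0.1, 89.0]
ft_force: [-0.8, -3.7, 5.0]
finger_gap: 0.121
grip_force: 30.0
```

servo_tool(
  motion=[0,1,0,0,0,-0.5,0,2,0,0,0,-1,0,3,0,0,0,-1.5,0,3,0,0,0,-1.5,0,3,0,0,0,-1.5],
)

```text
time_s: 5.93
position: [0.5975, -0.2735, 0.1593]
tcp_rot: [179.9, 0.1, 90.5]
ft_force: [-0.5, -4.8, 5.5]
finger_gap: 0.119
grip_force: 30.0
```

servo_tool(
  motion=[0,1,0,0,0,-0.5,0,2,0,0,0,-1,0,3,0,0,0,-1.5,0,3,0,0,0,-1.5,0,3,0,0,0,-1.5],
)

```text
time_s: 6.35
position: [0.6002, -0.2734, 0.1593]
tcp_rot: [180.0, 0.1, 92.0]
ft_force: [-1.3, -4.1, 6.2]
finger_gap: 0.121
grip_force: 30.0
```

servo_tool(
  motion=[0,1,0,0,0,0,0,2,0,0,0,0,0,2,0,0,0,0,0,2,0,0,0,0],
)

```text
time_s: 6.68
position: [0.6004, -0.2734, 0.1593]
tcp_rot: [-179.8, 0.0, 92.0]
ft_force: [-9.7, -3.9, 9.1]
finger_gap: 0.118
grip_force: 30.0
```

servo_tool(
  motion=[0,1,0,0,0,0,0,2,0,0,0,0,0,2,0,0,0,0],
)

```text
time_s: 6.93
position: [0.6005, -0.2734, 0.1592]
tcp_rot: [-179.5, -0.0, 91.9]
ft_force: [-16.0, -3.0, 13.0]
finger_gap: 0.12
grip_force: 30.0
```

```bash
python3 - <<'E'
from h import *
p=camera("top"); img=cv2.cvtColor(p["pixels"],cv2.COLOR_RGB2BGR)
p=camera("scene"); i2=cv2.cvtColor(p["pixels"],cv2.COLOR_RGB2BGR)
a=cv2.resize(img[100:220,310:430],(400,400),interpolation=cv2.INTER_CUBIC); b=cv2.resize(i2[110:260,110:260],(400,400),interpolation=cv2.INTER_CUBIC)
cv2.imwrite("pics/c1.png",np.hstack([a,b])); print(get_state()["position"])
E
```

```text
[ 0.60055906 -0.2734315   0.1591899 ]
```

View pics/c1.png

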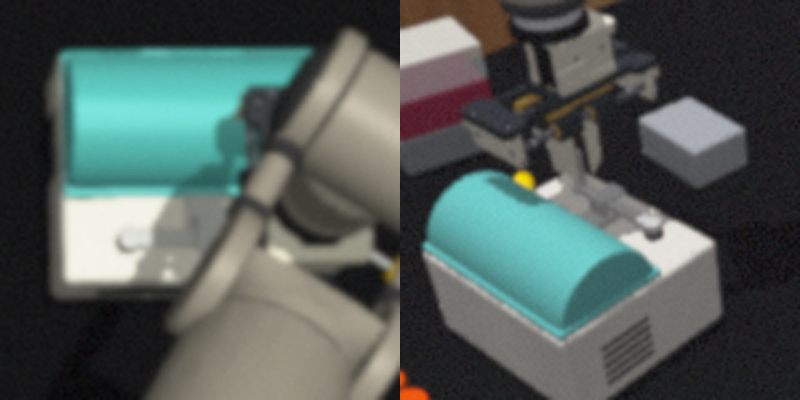

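The hook lies along the mill's -y in the keeper (left panel about (160,240)), with the pinched pin against a solid stop: force rises and the position holds. I'll ease off, open slightly and rise.

servo_tool(
  motion=[0,-3,0,0,0,0,0,-3,0,0,0,0],
)

```text
time_s: 7.2
position: [0.6002, -0.2734, 0.1593]
tcp_rot: [-180.0, 0.1, 92.0]
ft_force: [-4.9, -3.2, 6.9]
finger_gap: 0.119
grip_force: 30.0
```

servo_tool(
  motion=[0,0,0,0,0,0,0,0,0,0,0,0,0,0,0,0,0,0,0,0,0,0,0,0],
  fingers=194,
)

```text
time_s: 7.53
position: [0.6013, -0.272, 0.1578]
tcp_rot: [-180.0, -0.1, 92.0]
ft_force: [-0.1, 0.1, -0.7]
finger_gap: 0.235
grip_force: 0.0
```

servo_tool(
  motion=[0,0,-15,0,0,0,0,0,-40,0,0,0,0,0,-65,0,0,0,0,0,-90,0,0,0,0,0,-90,0,0,0],
)

```text
time_s: 7.95
position: [0.6032, -0.2732, 0.2541]
tcp_rot: [179.6, 0.3, 92.0]
ft_force: [0.5, 0.3, 0.3]
finger_gap: 0.24
grip_force: 0.0
```

```bash
python3 - <<'E'
from h import *
plan([(575,-110,250,126),(600,60,230,160),(630,164,200,165.2),(630,164,92,165.2)])
E
```

```text
wp (575, -110, 250, 126) -> [164.1 -22.4   4.1] wz -34.0
wp (600, 60, 230, 160) -> [122.8 120.1  20. ] wz -34
wp (630, 164, 200, 165.2) -> [  7.4 108.   30. ] wz -5.2
wp (630, 164, 92, 165.2) -> [  0.  -0. 108.] wz -0.0
```

servo_tool(
  motion=[33,-4,1,0,0,-7,66,-9,2,0,0,-14,99,-13,3,0,0,-21,132,-18,4,0,0,-28,164,-22,4,0,0,-34],
  fingers=144,
)

```text
time_s: 8.37
position: [0.5728, -0.1076, 0.2435]
tcp_rot: [-180.0, -0.1, 126.4]
ft_force: [0.2, 0.5, 0.8]
finger_gap: 0.432
grip_force: 0.0
```

servo_tool(
  motion=[25,24,4,0,0,-7,50,48,8,0,0,-14,75,72,12,0,0,-21,100,96,16,0,0,-28,123,120,20,0,0,-34],
)

```text
time_s: 8.78
position: [0.5979, 0.0628, 0.2237]
tcp_rot: [180.0, -0.1, 160.4]
ft_force: [-0.1, 0.1, 1.3]
finger_gap: 0.432
grip_force: 0.0
```

servo_tool(
  motion=[2,30,8,0,0,-2,4,60,16,0,0,-4,6,90,24,0,0,-5,7,108,30,0,0,-5,7,108,30,0,0,-5],
)

```text
time_s: 9.2
position: [0.628, 0.1685, 0.1916]
tcp_rot: [180.0, -0.2, 165.2]
ft_force: [-1.4, -0.2, -0.4]
finger_gap: 0.436
grip_force: 0.0
```

```bash
python3 - <<'E'
from h import *
p=camera("top"); img=cv2.cvtColor(p["pixels"],cv2.COLOR_RGB2BGR)
p2=camera("scene"); i2=cv2.cvtColor(p2["pixels"],cv2.COLOR_RGB2BGR)
a=cv2.resize(img[100:220,310:430],(400,400),interpolation=cv2.INTER_CUBIC); b=cv2.resize(i2[190:340,215:365],(400,400),interpolation=cv2.INTER_CUBIC)
cv2.imwrite("pics/c2.png",np.hstack([a,b])); s=get_state();print(s["position"],s["tcp_rot"],s["joint_pos"])
for q,z in(("hook_pin",.155),("hook_pivot",.155)):
    for r in pinpoint(p,q)[:1]: print(q,r["conf"],at_z(p,r["uv"],z))
plan([(630,164,92,165.2)])
E
```

```text
[0.62820783 0.1650672  0.19323933] [-1.79949866e+02 -1.11124996e-01  1.65094124e+02] [ 7.96862621e+00  3.51556879e+01  7.00191325e+01 -3.10156839e-03
  7.49470532e+01 -6.71247380e+01]
hook_pin 0.66 [ 0.59619105 -0.27241125  0.155     ]
hook_pivot 0.83 [ 0.60723928 -0.16835367  0.155     ]
wp (630, 164, 92, 165.2) -> [ -1.2   0.7 102.4] wz -0.2
```

View pics/c2.png

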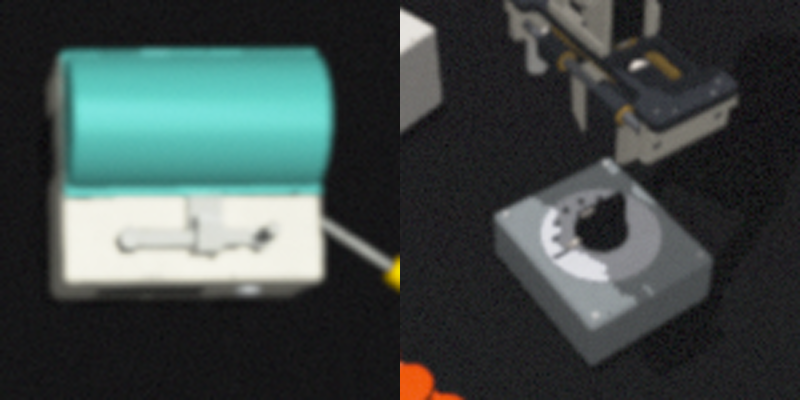

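Left panel: the hook sits in the keeper, parallel to the deck edge. Right panel: the knob is at about (605,225) with the gripper above it, aligned. I'll descend onto it.

servo_tool(
  motion=[-1,1,30,0,0,0,-1,1,60,0,0,0,-1,1,85,0,0,0,-1,1,101,0,0,0,-1,1,101,0,0,0],
)

```text
time_s: 9.82
position: [0.6293, 0.1635, 0.0917]
tcp_rot: [-179.9, -0.1, 164.9]
ft_force: [-0.4, 0.1, -0.4]
finger_gap: 0.433
grip_force: 0.0
```

servo_tool(
  motion=[0,0,0,0,0,0,0,0,0,0,0,0],
)

```text
time_s: 9.98
position: [0.6304, 0.1642, 0.0944]
tcp_rot: [180.0, 0.1, 164.9]
ft_force: [0.0, 0.1, -0.2]
finger_gap: 0.438
grip_force: 0.0
```

```bash
python3 - <<'E'
from h import *
s=get_state();print(s["position"],s["tcp_rot"],s["ft_force"],s["ft_torque"])
plan([(630,164,92,165.2)])
E
```

```text
[0.6304186  0.16417312 0.09439082] [1.79972785e+02 5.91237344e-02 1.64922524e+02] [ 0.04141959  0.05189823 -0.20657428] [-0.02228131 -0.01524079 -0.01738787]
wp (630, 164, 92, 165.2) -> [ 0.4 -0.3  2.4] wz -0.3
```

servo_tool(
  motion=[0,0,1.5,0,0,0,0,0,1.5,0,0,0,0,0,1.5,0,0,0,0,0,1.5,0,0,0,0,0,1.5,0,0,0],
  fingers=250,
)

```text
time_s: 10.4
position: [0.6293, 0.162, 0.0923]
tcp_rot: [-179.6, -0.0, 165.1]
ft_force: [-4.2, -11.9, 6.7]
finger_gap: 0.124
grip_force: 30.0
```

servo_tool(
  motion=[0,0,0,0,0,0,0,0,0,0,0,0],
)

```text
time_s: 10.57
position: [0.6293, 0.162, 0.0923]
tcp_rot: [-179.7, -0.1, 165.0]
ft_force: [-3.7, -11.3, 3.4]
finger_gap: 0.131
grip_force: 30.0
```

```bash
python3 - <<'E'
from h import *
s=get_state();print(s["position"],s["tcp_rot"],s["ft_force"],s["ft_torque"],s["finger_gap"]*92,s["grip_force"])
E
```

```text
[0.62927706 0.16200401 0.09228267] [-1.79694715e+02 -6.27065072e-02  1.65005048e+02] [ -3.68336492 -11.34350402   3.4376572 ] [-1.98349961  0.68942424  0.13216791] 12.053879733658517 29.961494207382202
```

servo_tool(
  motion=[0,-1,0,0,0,0,0,-2.2,0,0,0,0,0,-2.2,0,0,0,0],
)

```text
time_s: 10.82
position: [0.6292, 0.1619, 0.0923]
tcp_rot: [-179.9, -0.0, 165.0]
ft_force: [-2.1, -6.0, 3.0]
finger_gap: 0.128
grip_force: 30.0
```

```bash
cat >> h.py <<'E'
def st():
    s=get_state(); print("t",s["time_s"],"p",np.round(np.array(s["position"])*1e3,1),"yaw",round(s["tcp_rot"][2],2),"F",np.round(s["ft_force"],1),"M",np.round(s["ft_torque"],3),"gap",round(s["finger_gap"]*92,1))
E
python3 -c "
from h import *
st()"
```

```text
t 10.8167 p [629.2 161.9  92.3] yaw 165.0 F [-2.1 -6.   3. ] M [-0.99   0.373  0.122] gap 11.8
```

servo_tool(
  motion=[0,-1,0,0,0,0,0,-2,0,0,0,0,0,-2,0,0,0,0],
)

```text
time_s: 11.07
position: [0.6292, 0.1617, 0.0923]
tcp_rot: [179.9, 0.0, 165.0]
ft_force: [-0.0, -0.2, 1.7]
finger_gap: 0.131
grip_force: 30.0
```

servo_tool(
  motion=[0,0,0,0,0,2,0,0,0,0,0,4,0,0,0,0,0,6,0,0,0,0,0,6,0,0,0,0,0,6],
)

```text
time_s: 11.48
position: [0.6292, 0.1617, 0.0923]
tcp_rot: [179.9, 0.0, 159.1]
ft_force: [0.8, 2.0, 3.4]
finger_gap: 0.129
grip_force: 30.0
```

```bash
python3 -c "
from h import *
st()"
```

```text
t 11.4833 p [629.2 161.7  92.3] yaw 159.09 F [0.8 2.  3.4] M [0.273 0.043 0.191] gap 11.9
```

servo_tool(
  motion=[0,0,0,0,0,3,0,0,0,0,0,6,0,0,0,0,0,9,0,0,0,0,0,12.5,0,0,0,0,0,12.5],
)

```text
time_s: 11.9
position: [0.6292, 0.1618, 0.0923]
tcp_rot: [179.9, 0.0, 146.4]
ft_force: [1.1, 3.4, 2.2]
finger_gap: 0.128
grip_force: 30.0
```

```bash
python3 -c "
from h import *
st()"
```

```text
t 11.9 p [629.2 161.8  92.3] yaw 146.43 F [1.1 3.4 2.2] M [ 0.522 -0.007  0.074] gap 11.8
```

servo_tool(
  motion=[0,0,0,0,0,3,0,0,0,0,0,6.5,0,0,0,0,0,6.5,0,0,0,0,0,6.5],
)

```text
time_s: 12.23
position: [0.6292, 0.1618, 0.0923]
tcp_rot: [179.9, 0.0, 140.2]
ft_force: [0.9, 5.1, 2.5]
finger_gap: 0.129
grip_force: 30.0
```

```bash
python3 -c "
from h import *
st()"
```

```text
t 12.2333 p [629.2 161.8  92.3] yaw 140.2 F [0.9 5.1 2.5] M [ 0.801 -0.063  0.156] gap 11.9
```

servo_tool(
  motion=[0,0,0,0,0,3,0,0,0,0,0,6,0,0,0,0,0,6,0,0,0,0,0,6],
)

```text
time_s: 12.57
position: [0.6293, 0.1618, 0.0923]
tcp_rot: [179.9, 0.0, 134.2]
ft_force: [0.0, 5.0, 2.6]
finger_gap: 0.135
grip_force: 30.0
```

```bash
python3 -c "
from h import *
st()"
```

```text
t 12.5667 p [629.3 161.8  92.3] yaw 134.19 F [0.  5.  2.6] M [ 0.826 -0.095  0.222] gap 12.4
```

servo_tool(
  motion=[0.5,0.5,0,0,0,4,1,1,0,0,0,8,1,1,0,0,0,13,1,1,0,0,0,13,1,1,0,0,0,13],
)

```text
time_s: 12.98
position: [0.6293, 0.1619, 0.0923]
tcp_rot: [180.0, 0.1, 121.2]
ft_force: [1.0, -1.6, 4.9]
finger_gap: 0.131
grip_force: 30.0
```

```bash
python3 -c "
from h import *
st()"
```

```text
t 12.9833 p [629.3 161.9  92.3] yaw 121.24 F [ 1.  -1.6  4.9] M [-0.206 -0.099  0.019] gap 12.1
```

servo_tool(
  motion=[0,0,0,0,0,3,0,0,0,0,0,6,0,0,0,0,0,6,0,0,0,0,0,6],
)

```text
time_s: 13.32
position: [0.6293, 0.162, 0.0923]
tcp_rot: [180.0, 0.0, 115.2]
ft_force: [1.4, -2.5, 4.7]
finger_gap: 0.131
grip_force: 30.0
```

```bash
python3 -c "
from h import *
st()"
```

```text
t 13.3167 p [629.3 162.   92.3] yaw 115.23 F [ 1.4 -2.5  4.7] M [-0.432 -0.209  0.143] gap 12.1
```

servo_tool(
  motion=[0,0,0,0,0,3,0,0,0,0,0,6,0,0,0,0,0,6,0,0,0,0,0,6],
)

```text
time_s: 13.65
position: [0.6293, 0.162, 0.0923]
tcp_rot: [180.0, 0.0, 109.2]
ft_force: [1.7, -3.2, 5.0]
finger_gap: 0.128
grip_force: 30.0
```

```bash
python3 -c "
from h import *
st()"
```

```text
t 13.65 p [629.3 162.   92.3] yaw 109.22 F [ 1.7 -3.2  5. ] M [-0.485 -0.22   0.294] gap 11.8
```

servo_tool(
  motion=[0,0,0,0,0,3,0,0,0,0,0,6,0,0,0,0,0,6,0,0,0,0,0,6],
)

```text
time_s: 13.98
position: [0.6293, 0.162, 0.0923]
tcp_rot: [180.0, 0.0, 103.2]
ft_force: [1.6, -2.3, 4.3]
finger_gap: 0.133
grip_force: 30.0
```

```bash
python3 -c "
from h import *
st()"
```

```text
t 13.9833 p [629.3 162.   92.3] yaw 103.22 F [ 1.6 -2.3  4.3] M [-0.555 -0.179  0.182] gap 12.2
```

servo_tool(
  motion=[0,0,0,0,0,3,0,0,0,0,0,6,0,0,0,0,0,6,0,0,0,0,0,6],
)

```text
time_s: 14.32
position: [0.6293, 0.162, 0.0923]
tcp_rot: [179.9, 0.0, 97.2]
ft_force: [-0.0, -2.1, 6.0]
finger_gap: 0.13
grip_force: 30.0
```

```bash
python3 -c "
from h import *
st()"
```

```text
t 14.3167 p [629.3 162.   92.3] yaw 97.2 F [-0.  -2.1  6. ] M [-0.539 -0.275  0.129] gap 12.0
```

servo_tool(
  motion=[0,0,0,0,0,2,0,0,0,0,0,4,0,0,0,0,0,4,0,0,0,0,0,4],
)

```text
time_s: 14.65
position: [0.6294, 0.162, 0.0923]
tcp_rot: [179.9, 0.0, 93.2]
ft_force: [2.5, -2.3, 5.8]
finger_gap: 0.128
grip_force: 30.0
```

```bash
python3 - <<'E'
from h import *
from scipy.optimize import least_squares
s=get_state(); st()
d=[(159.09,.191),(146.43,.074),(140.2,.156),(134.19,.222),(121.24,.019),(115.23,.143),(109.22,.294),(103.22,.182),(s["tcp_rot"][2],s["ft_torque"][2])]
y,m=np.array(d).T
f=lambda q:.12+.08*(q[0]-y)/75+.09*np.sin(2*np.pi*(q[0]-y)/25)+q[1]-m
r=least_squares(f,[165,0]); print(r.x,np.round(r.fun,3))
p=camera("scene")
for n in("scene","top"):
    p=camera(n); r=outline_of(p,"control_box")
    print(n,r and r[0]["conf"])
cv2.imwrite("pics/k1.png",cv2.resize(cv2.cvtColor(camera("scene")["pixels"],cv2.COLOR_RGB2BGR)[230:330,240:340],(600,600),interpolation=cv2.INTER_CUBIC))
E
```

```text
t 14.65 p [629.4 162.   92.3] yaw 93.21 F [ 2.5 -2.3  5.8] M [-0.574 -0.252  0.1  ] gap 11.8
[ 1.65126992e+02 -1.36770777e-02] [ 0.012 -0.038 -0.025  0.007  0.044  0.014 -0.038  0.004  0.02 ]
scene 0.8
top 0.58
```

View pics/k1.png

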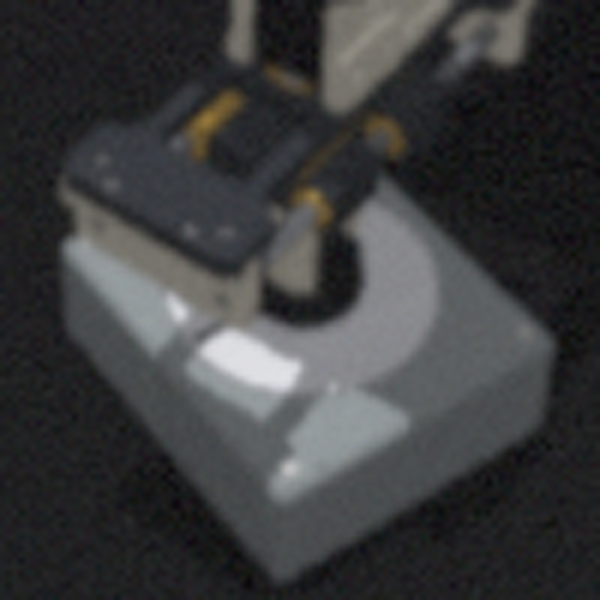

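The gripper holds the bar above the dial and hides the dots. The torque profile fits a zero at yaw 165.1, which puts the third stop at yaw about 90.1. That leaves 3 degrees to go.

servo_tool(
  motion=[0,0,0,0,0,1.5,0,0,0,0,0,3.1,0,0,0,0,0,3.1,0,0,0,0,0,3.1,0,0,0,0,0,3.1],
)

```text
time_s: 15.37
position: [0.6294, 0.162, 0.0923]
tcp_rot: [179.9, 0.0, 90.1]
ft_force: [1.4, -2.9, 5.3]
finger_gap: 0.128
grip_force: 30.0
```

servo_tool(
  motion=[0,0,0,0,0,0,0,0,0,0,0,0,0,0,0,0,0,0,0,0,0,0,0,0,0,0,0,0,0,0],
)

```text
time_s: 15.78
position: [0.6294, 0.162, 0.0923]
tcp_rot: [179.9, 0.0, 90.1]
ft_force: [2.5, -3.1, 5.1]
finger_gap: 0.126
grip_force: 30.0
```

```bash
python3 - <<'E'
from h import *
st()
p=camera("top")
for q in("hook_pin",):
    for r in pinpoint(p,q)[:1]: print(q,r["conf"],at_z(p,r["uv"],.155))
st()
cv2.imwrite("pics/e.png",cv2.cvtColor(p["pixels"],cv2.COLOR_RGB2BGR))
E
```

```text
t 15.7833 p [629.4 162.   92.3] yaw 90.13 F [ 2.5 -3.1  5.1] M [-0.554 -0.182  0.18 ] gap 11.6
hook_pin 0.49 [ 0.59946465 -0.27132634  0.155     ]
t 15.8833 p [629.4 162.   92.3] yaw 90.13 F [ 2.5 -3.   5.3] M [-0.56  -0.233  0.21 ] gap 11.9
```

View pics/e.png

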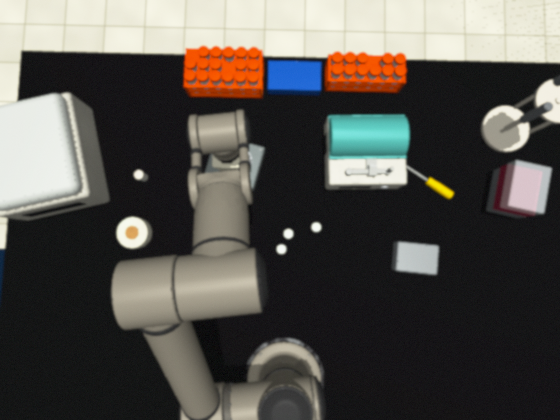

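The hook is closed in its keeper at (368,171) and the other items are where they were. The torque on the knob is about 0.2 N m, as expected at the third stop, so I'm handing in.

```bash
python3 -c "
from cell import *
print(job_done())"
```

```text
the job is handed in; nothing more can be done
None
```

I closed the hook fully home against its stop in the keeper, then turned the knob clockwise to the third stop (75°), where the gripper is still holding it; the job is handed in at about 16 s, but no verdict was returned.

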